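# Calibrate the pack gas tester with the gas flask

## Robot

A 6-joint arm with a two-finger parallel gripper is mounted at the origin on the work surface. World frame = base frame: x ahead of the robot, y to its left, z up, the work surface at z = 0. Lengths are in m, angles in rad, forces in N, time in s.
With the tool pointing down it reaches from about 0.375 to 0.9 m from the base axis. Payload 3.1 kg.
Tool frame: the origin (TCP) lies midway between the tips of the shut fingers; the grasp point (between the pads) lies 19 mm behind it (manip.grip_depth is the distance from the TCP to the grasp point, in m); z points along the fingers, y is the line along which they close (so a half turn about z gives the same grasp; the last joint's range is limited). The gripper opens to 85 mm and grips with 20 to 120 N. Pads are 22 mm wide; open, the fingers measure 114 mm over their backs; the gripper's body (76 mm by 85 mm) begins 54 mm behind the grasp point. The pads swing forward as they close: fully open they stand 13 mm farther back than shut.
Start: joints at [-1.339, 0.527, 1.433, -0, 1.181, -0.178], TCP at [0.25, -0.573, 0.231] pointing down, gripper open.
Joint ranges: [-3.08, 3.08], [-0.75, 2.2], [0.22, 2.44], [-1.43, 4.57], [0, 2.65], [-2.85, 2.85]. Speed limits (rad/s): [2.79, 2.79, 3.14, 3.14, 3.14, 3.14].

## Interface

Orientations are given as a unit quaternion [x, y, z, w].
In Python, from station import telemetry, snapshot, manip gives the robot as it stands. The module is installed in compiled form; this text tells all that it offers.
- The arm moves only by the shell command python3 -m crank 'ROWS' [OPENING] [FORCE]. ROWS is text: rows parted by semicolons, each of 6 numbers parted by spaces: the shift along the tool's x, y, z as a fraction of full scale, then the turn, a rotation vector about the tool's x, y, z as a fraction of full scale. A call has exactly 5 rows; each row shifts and turns the commanded pose from where the row before left it, along the tool's axes as they then stand; what a row does not reach is not made up. Full scale, the value 1, is 4 cm for a shift and 90 degrees for a turn. A row lasts 1/10 s, in which the tool goes at most 50 mm and 8.59 degrees, less where a joint would pass 70% of its speed; a pose out of reach is approached as far as the arm can. A call with a number of a shift or a turn outside -1 to 1 is refused whole. A call with a gripper value outside its range is refused whole. OPENING is the opening, from -1 (shut) to 1 (fully open), set as the call begins (- or left out, the last holds). The fingers move at their own pace and stop on an object; FORCE is the grip in N (left out, the last holds). Time passes only in rows, so rows that do not move let the fingers close, or fill a call up. It gives the time, the measured TCP pose, the force, the opening and the grip force at its end, in the units of the state.
- telemetry.sense(): the state, without advancing time (a new reading comes with each control period).
- snapshot(name): name is "scene" or "side" or "wrist"; returns a dict with "image" (480x640x3 uint8, red, green, blue), "depth" (480x640 float32, m along the optical axis (not along the pixel's ray), 0 where there is no reading), "camera_matrix" (3x3 intrinsics, pixels), "rvec" (rotation vector, rad) and "tvec" (3), from world to camera coordinates, as OpenCV has them. Camera axes: x right, y down, z forward; pixel columns grow to the right and rows downward; lengths in m; the calibration is good to about 2 mm. The wrist camera is an equidistant fisheye: a pixel r from the principal point sees the ray r / f radians off the axis. A picture is of the moment at which its call begins.
- manip.sign_off(): hands the job in; it is judged then, once.
The state is a dict: "t": time; "q": joint angles; "qd": joint speeds; "tau": joint torques, N m; "tcp_pos": TCP position; "tool_rot": TCP orientation; "force": force on the tool from outside, world axes, zero at the start; "ft_torque": the same for the moment, N m; "finger_gap": opening from 0.0 (shut) to 1.0 (fully open); "gripper_force": force on a finger pad.
Only numpy, scipy, OpenCV 4.12 (cv2) and the standard library are available. Lean on these libraries where they do the work, as an engineer would, in place of code of your own. Each camera call takes 0.05 s, during which the arm holds its last target. There are 200 camera calls.

## Task

Calibrate the pack gas tester: take the key from its stand, push it fully into the key switch and turn it clockwise to the stop, leaving it there. Then stand the round flask upright in the sprung ring and press it down, with the ring most of the way to its stop, and keep holding it down like that: you finish while still pressing the flask. Leave the other things on the table where they are.

Things in the scene. Friction and masses are not known exactly. Their poses are not given: they have to be found in the camera images.
- tester: pack gas tester fixed on the table: white deck 180 x 300 x 20 mm, origin under its middle. In its own axes (x away from the robot, y left at yaw 0) the sprung ring cradle stands 80 mm to -y, the key switch 80 mm to +y; at the +x edge between them a display 50 mm high
- slot_mouth (a point): centre of the slot's mouth in the top of the key switch's steel cylinder, 68 mm above the table. Slot 19 x 11 mm, 26 mm deep, straight down, 2 mm chamfer, long side along this frame's x, which turns with the cylinder (z up). The cylinder is sunk level in a dark fixed collar 62 mm across: only the key can turn it
- barrel (a joint): angle of the key switch's cylinder (rad): grows clockwise seen from above, stop at 1.4; starts between 0 and 0.35; stays where it is left, turns with about 0.05 N m
- key: switch key, upright, blade down, in its stand; about 45 g. Origin at the blade's tip, z up. Steel blade 16 (x) x 8 (y) mm, 24 mm long (lowest 6 mm only 12 x 5); round shoulder 26 mm across at 24 to 30 mm height, resting on the slot's rim when fully in; flat black bow 30 (x) x 10 (y) mm at 30 to 66 mm, gripped across y. Same after a half turn about z
- stand: grey block 60 x 50 x 34 mm with a loose 20 x 12 mm slot along its x in which the key stands (blade tip 10 mm above the table); fixed, origin under its centre
- flask: round aluminium gas flask, about 220 g, standing upright; origin at the centre of its flat underside, z up. Ball body 60 mm across, its centre 24 mm up; neck 26 mm across from 54 to 105 mm height; cap 34 mm across from 105 to 117 mm
- ring_top (a point): centre of the top of the sprung steel ring (outside 68 mm, hole 48 mm across), 78 mm above the table when up; it moves down with the ring. The flask's ball sits in the hole with the flask's underside 6 mm below this point
- ring (a joint): how far the ring is pressed down (m): 0 up, 0.024 at its stop, the ring then nearly level with the rim of the cup round it. Spring: 4 N at 0, 13.6 N at the stop (0.4 N per mm); the flask's weight alone does not move it, and it springs up when let go
- knife: bystander: closed grey utility knife lying flat, 130 x 22 x 14 mm
- label_roll: bystander: roll of paper labels lying flat, 84 mm across, 30 mm high
- can: bystander: straight aluminium can, 52 mm across, 100 mm high (no ball body, no neck)
- punnet: bystander: open black tray 140 x 100 x 35 mm
- label_box: bystander: small cardboard box 60 x 90 x 40 mm
- screwdriver: bystander: screwdriver lying flat
Not all that is in view belongs to the job. Leave any pink or yellow look-alike of the flask alone. There is more than one size of the key; the one meant has the size given above.

How it is judged:
On the way, in this order (a step that is already met when the one before it is completed fails the run):
1. the key is fully in the switch (horizontal distance between key and slot_mouth below 0.005 m and z of key in the frame of slot_mouth below -0.018 m and angle between key's own z axis and vertical below 0.2 rad), for 0.1 s.
2. the key, fully in, has turned the switch to its stop (all of step 1 and value of joint barrel above 1.15 rad), for 0.1 s.
3. the robot presses the upright flask down in the ring (horizontal distance between flask and ring_top below 0.01 m and z of flask in the frame of ring_top below 0.001 m and angle between flask's own z axis and vertical below 0.25 rad and value of joint ring above 0.012 m and contact force between flask and the fingers above 1 N and contact force between flask and ring above 4 N), for 0.3 s.
At the end, for the whole second after the job is handed in: Key upright in the switch (18+ of 24 mm deep, within 5 mm of the axis), switch beyond 1.15 of 1.4 rad; flask in the ring (10 mm of centre, underside at most 1 mm above its top, tilt below 0.25 rad), ring down over 12 of 24 mm with over 4 N, fingers on the flask with over 1 N (all of step 2 and all of step 3); the arm keeps its last pose, push and grip.
It fails at once if another thing on the table is moved more than 40 mm (distance of any of knife, label_roll, can, punnet, label_box, screwdriver from where it was at the start of the episode above 0.04 m).
It also fails if it takes over 64 s, if anything falls off the work surface, if the arm or the gripper's body presses on something with over 40 N, if the wrist force passes 120 N, or if a joint passes its speed limit or range.

## Working session

There is one attempt and no reset: what is moved stays moved. The work goes in short steps, Python scripts to look and compute and a shell command to move; the robot and the scene stay as the last step left them, time stands still between calls to the robot, and variables do not carry over. Pictures are saved under pics/ and viewed, at most 10 in all, crops included, and the job is handed in when it is done.

```bash
mkdir -p pics; cat > h.py <<'E'
import numpy as np, cv2, pickle
from station import telemetry, snapshot, manip
from scipy.spatial.transform import Rotation as R
def shot(n,save=None):
    s=snapshot(n)
    if save:
        cv2.imwrite(f'pics/{save}.png',s['image'][:,:,::-1]); pickle.dump(s,open(f'pics/{save}.pkl','wb'))
    return s
def load(n): return pickle.load(open(f'pics/{n}.pkl','rb'))
def ray(s,u,v,fish=False):
    K=s['camera_matrix'];x=(u-K[0,2])/K[0,0];y=(v-K[1,2])/K[1,1]
    if fish:
        r=np.hypot(x,y);k=np.tan(r)/r if r>1e-9 else 1;x*=k;y*=k
    M=cv2.Rodrigues(np.array(s['rvec'],float))[0];t=np.array(s['tvec'],float).ravel()
    return -M.T@t, M.T@np.array([x,y,1.])
def onz(s,u,v,z,fish=False):
    o,d=ray(s,u,v,fish);return o+d*(z-o[2])/d[2]
def proj(s,p):
    M=cv2.Rodrigues(np.array(s['rvec'],float))[0];c=M@np.array(p)+np.array(s['tvec']).ravel();q=s['camera_matrix']@c;return q[:2]/q[2]
def cloud(s):
    K=s['camera_matrix'];h,w=s['depth'].shape;u,v=np.meshgrid(np.arange(w),np.arange(h));d=s['depth']
    c=np.stack([(u-K[0,2])/K[0,0]*d,(v-K[1,2])/K[1,1]*d,d],-1)
    M=cv2.Rodrigues(np.array(s['rvec'],float))[0];return (c-np.array(s['tvec']).ravel())@M
E
python3 - <<'E'
from h import *
for n in('scene','side','wrist'):
    s=shot(n,n+'0');print(n,s['camera_matrix'].tolist(),(ray(s,320,240)[0]).round(3),(s['depth']>0).mean())
print(telemetry.sense(),manip.grip_depth)
E
```

```text
scene [[587.9462815965016, 0.0, 319.0390752980468], [0.0, 587.9462815965016, 242.75537624970093], [0.0, 0.0, 1.0]] [1.212 0.354 1.425] 0.996025390625
side [[576.9662444955462, 0.0, 325.68478833507044], [0.0, 576.9662444955462, 241.7155739739843], [0.0, 0.0, 1.0]] [0.277 0.639 1.032] 0.9959407552083334
wrist [[371.64829954431775, 0.0, 317.36590036201386], [0.0, 371.64829954431775, 239.12024625013697], [0.0, 0.0, 1.0]] [ 0.319 -0.543  0.374] 0.9948502604166667
{'t': 0.15, 'q': array([-1.33848879e+00,  5.28231260e-01,  1.43358002e+00, -5.45871304e-06,
        1.18141276e+00, -1.78501922e-01]), 'qd': array([ 1.23140443e-04, -9.33817906e-04, -3.56925668e-03, -5.85147875e-04,
       -5.93004732e-05,  2.15714418e-03]), 'tau': array([ 1.13312199e-03, -4.42742693e+01, -1.78276455e+01, -2.22301974e-04,
        5.63204259e-03, -1.08690742e-05]), 'tcp_pos': array([ 0.24949406, -0.57245883,  0.23058045]), 'tool_rot': array([ 9.78977977e-01,  2.03964346e-01, -2.44650404e-05, -8.15328786e-04]), 'force': array([-0.12491937,  0.31564505,  0.48827525]), 'ft_torque': array([ 0.00924345, -0.01357122, -0.01077319]), 'gripper_force': 0.0, 'finger_gap': 0.9959663159064767} 0.0187
```

View pics/scene0.png

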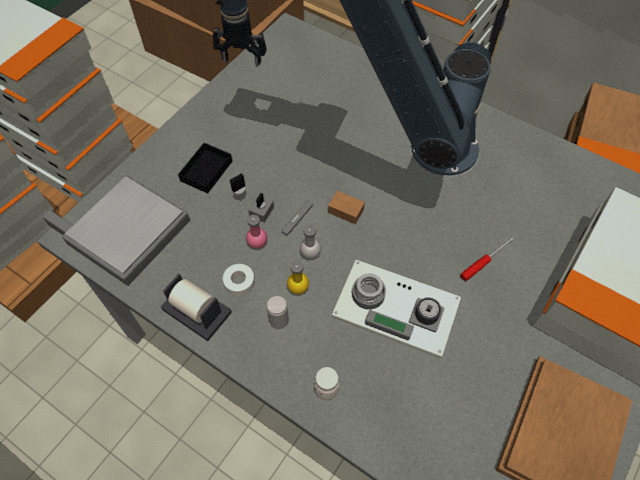

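View pics/side0.png

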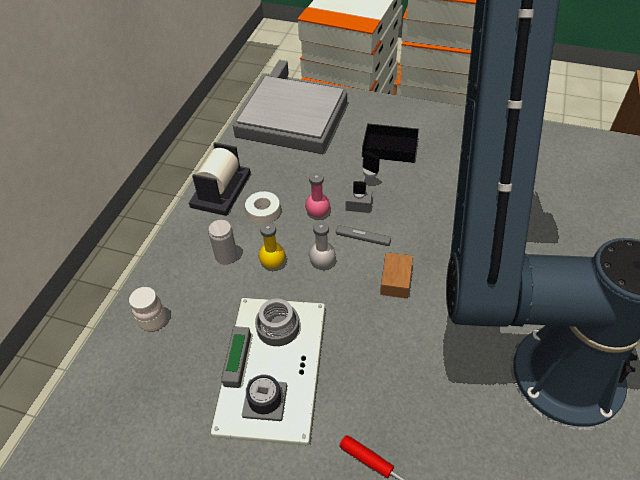

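The scene view shows the tester at (397,307), with its ring at (369,290) and switch at (428,310). The grey flask is at (310,243), one key in a grey block at (261,205), and another key-like thing at (238,185). I'll zoom in on both keys and the switch.

```bash
python3 - <<'E'
from h import *
a=cv2.imread('pics/scene0.png');b=cv2.imread('pics/side0.png')
def c(i,x,y,w,h,W=400,H=300): return cv2.resize(i[y:y+h,x:x+w],(W,H),interpolation=cv2.INTER_CUBIC)
cv2.imwrite('pics/c1.png',np.vstack([np.hstack([c(a,220,165,80,60),c(a,380,275,80,60)]),np.hstack([c(b,330,145,80,60),c(b,225,360,80,60)])]))
s=load('scene0');d=load('side0')
for n,s in(('sc',s),('sd',d)):
    P=cloud(s)
    for (u,v) in ([(238,185),(261,205),(310,228),(310,250),(369,290),(428,310),(256,243)] if n=='sc' else [(371,160),(359,188),(320,228),(321,258),(264,393)]): print(n,u,v,P[v,u].round(3))
    # top surface of flasks etc
E
```

```text
sc 238 185 [ 0.509 -0.411  0.066]
sc 261 205 [ 0.515 -0.326  0.042]
sc 310 228 [ 0.541 -0.137  0.119]
sc 310 250 [ 0.563 -0.123  0.049]
sc 369 290 [0.563 0.067 0.021]
sc 428 310 [0.538 0.227 0.045]
sc 256 243 [ 0.62  -0.265  0.032]
sd 371 160 [ 0.505 -0.41   0.079]
sd 359 188 [ 0.512 -0.325  0.061]
sd 320 228 [ 0.546 -0.128  0.119]
sd 321 258 [ 0.54 -0.11  0.04]
sd 264 393 [0.537 0.235 0.066]
```

View pics/c1.png

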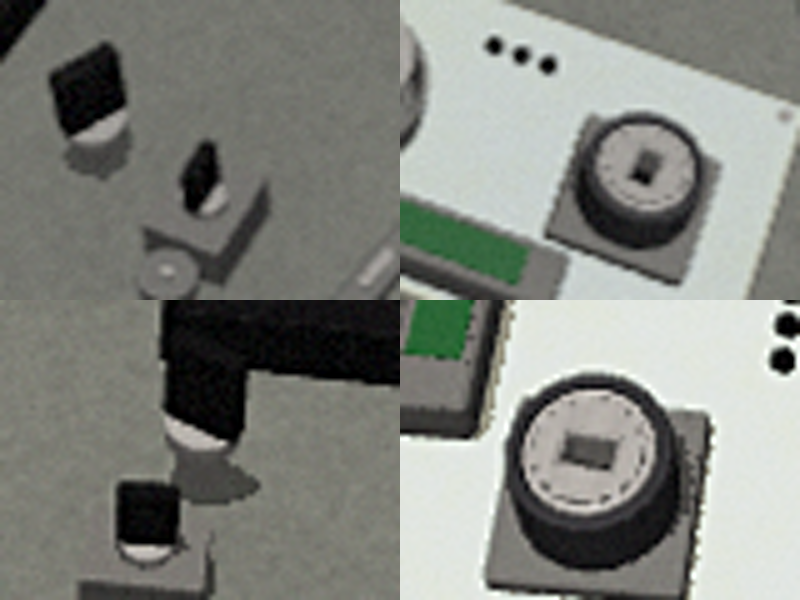

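The crops show the smaller key standing in the grey block, with a bigger look-alike bow behind it at (238,185). The switch slot is clearly visible. I'll move the wrist camera toward the key.

```bash
python3 -m crank '1 -.6 0 0 0 0;1 -.6 0 0 0 0;1 -.6 0 0 0 0;1 -.6 0 0 0 0;1 -.6 0 0 0 0' 1 && python3 - <<'E'
from h import *
s=shot('wrist','w1')
print(telemetry.sense()['tcp_pos'],ray(s,317.4,239.1,True))
E
```

```text
t: 0.65
tcp_pos: [0.3857, -0.3814, 0.2311]
tool_rot: [0.979, 0.204, -0.0, -0.0]
force: [1.8, -0.2, 1.0]
finger_gap: 1.004
gripper_force: 0.0
[ 0.38866025 -0.37420973  0.2309222 ] (array([ 0.45494628, -0.35152576,  0.37426892]), array([-0.27162562, -0.11775837, -0.95517145]))
```

View pics/w1.png

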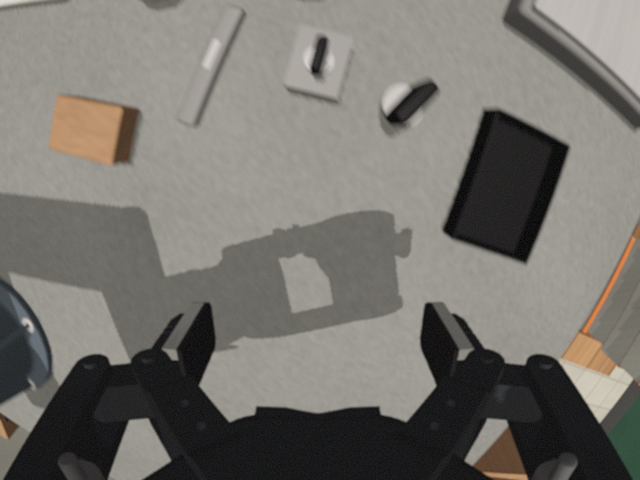

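The wrist view shows the stand and key at (320,55), with the bow lying along image up (about tool x). The look-alike key is at (410,100). I'll move the camera over the key, then take a second view.

```bash
python3 -m crank '.7 0 0 0 0 0;.7 0 0 0 0 0;0 0 0 0 0 0;0 0 0 0 0 0;0 0 0 0 0 0' 1 && python3 - <<'E'
from h import *
K=load('w1')
s=shot('wrist','w2')
T=telemetry.sense();print(T['tcp_pos'],R.from_quat(T['tool_rot']).as_matrix().round(3).tolist())
for n,s in(('w1',K),('w2',s)):
    g=s['image'].max(2); 
    m=(g<45).astype(np.uint8); m[300:]=0
    cs,_=cv2.findContours(m,cv2.RETR_EXTERNAL,cv2.CHAIN_APPROX_NONE)
    for c in cs:
        if cv2.contourArea(c)>80:
            r=cv2.minAreaRect(c); print(n,cv2.contourArea(c),np.round(r[0],1),np.round(r[1],1),round(r[2],1), 'pt@.076',onz(s,*r[0],.076,True).round(4))
    cv2.imwrite(f'pics/{n}c.png',cv2.resize(s['image'][20:140,250:450,::-1] if n=='w1' else s['image'][60:260,240:440,::-1],None,fx=3,fy=3))
E
```

```text
t: 1.2
tcp_pos: [0.4355, -0.361, 0.231]
tool_rot: [0.979, 0.204, -0.0, -0.0]
force: [0.3, 0.1, -0.1]
finger_gap: 1.001
gripper_force: 0.0
[ 0.4353741  -0.36114551  0.23108811] [[0.917, 0.398, -0.001], [0.398, -0.917, 0.0], [-0.001, -0.001, -1.0]]
w1 11283.0 [507.  184.9] [ 90.5 133.6] 19.4 pt@.076 [ 0.4829 -0.5223  0.076 ]
w1 327.0 [411.  102.5] [14.8 57.3] 45.0 pt@.076 [ 0.5053 -0.4116  0.076 ]
w2 10748.0 [500.4 238.4] [ 89.1 132.2] 21.2 pt@.076 [ 0.487  -0.5211  0.076 ]
w2 1223.5 [410.3 169.8] [26.1 51.6] 43.9 pt@.076 [ 0.5046 -0.414   0.076 ]
```

View pics/w2c.png

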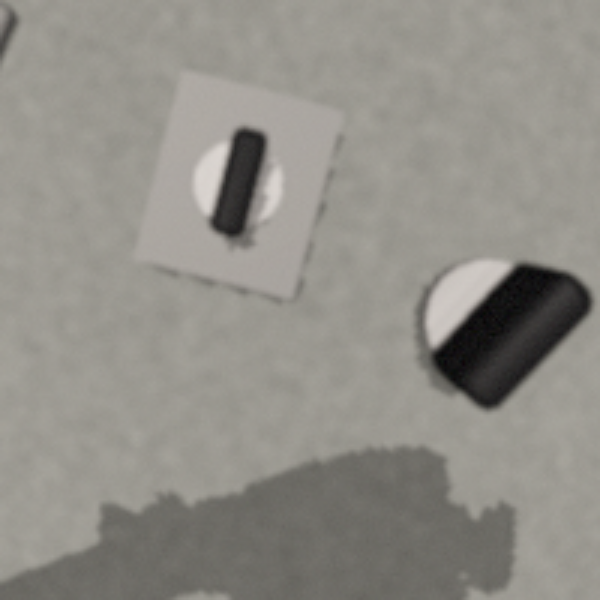

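The crop shows the key upright in the stand, seen almost from above: the bow is at crop (240,183), image (320,121). Now I'll measure its centre, yaw and height from the two views.

```bash
cat >> h.py <<'E'
def tri(a,b):
    A=[];B=[]
    for o,d in(a,b):
        d=d/np.linalg.norm(d);P=np.eye(3)-np.outer(d,d);A.append(P);B.append(P@o)
    return np.linalg.lstsq(np.vstack(A),np.hstack(B),rcond=None)[0]
def blobs(m,box,amin=60):
    x0,y0,x1,y1=box;z=np.zeros_like(m);z[y0:y1,x0:x1]=m[y0:y1,x0:x1]
    cs,_=cv2.findContours(z,cv2.RETR_EXTERNAL,cv2.CHAIN_APPROX_NONE)
    return sorted([c for c in cs if cv2.contourArea(c)>amin],key=cv2.contourArea)[::-1]
E
python3 - <<'E'
from h import *
C={}
for n,box in(('w1',(280,20,360,105)),('w2',(280,80,360,165))):
    s=load(n);g=s['image'].max(2)
    c=blobs((g<85).astype(np.uint8),box)[0];r=cv2.minAreaRect(c);bp=cv2.boxPoints(r)
    W=np.array([onz(s,*p,.076,True) for p in bp]);e=[W[1]-W[0],W[2]-W[1]];L=max(e,key=np.linalg.norm)
    print(n,np.round(r[0],1),r[1],'bow',W.mean(0).round(4),[np.linalg.norm(x).round(4) for x in e],'yaw',np.degrees(np.arctan(L[1]/L[0])).round(1))
    st=blobs((g>np.median(g[box[1]:box[3],box[0]:box[2]])-1).astype(np.uint8)*0+((g>150)|(g<85)).astype(np.uint8),(270,box[1]-15,370,box[3]+5))[0]
    q=cv2.minAreaRect(st);W=np.array([onz(s,*p,.034,True) for p in cv2.boxPoints(q)]);e=[W[1]-W[0],W[2]-W[1]];L=max(e,key=np.linalg.norm)
    print(' stand',W.mean(0).round(4),[np.linalg.norm(x).round(4) for x in e],'yaw',np.degrees(np.arctan2(L[1],L[0])).round(1))
    C[n]=(ray(s,*r[0],True),ray(s,*q[0],True))
for i in(0,1): print('tri',tri(C['w1'][i],C['w2'][i]).round(4))
E
```

```text
w1 [318.6  55.8] (9.667431831359863, 37.48678970336914) bow [ 0.5089 -0.3292  0.076 ] [np.float64(0.0312), np.float64(0.0076)] yaw 12.3
 stand [ 0.5177 -0.3264  0.034 ] [np.float64(0.0901), np.float64(0.1001)] yaw -156.8
w2 [319.4 120.6] (10.6715669631958, 35.41019821166992) bow [ 0.5102 -0.3303  0.076 ] [np.float64(0.0284), np.float64(0.0084)] yaw 9.6
 stand [ 0.5148 -0.3288  0.034 ] [np.float64(0.0891), np.float64(0.0965)] yaw -155.9
tri [ 0.51   -0.3296  0.0707]
tri [ 0.5135 -0.3287  0.0467]
```

```bash
python3 -m crank '1 .03 0 0 0 0;1 0 0 0 0 0;0 0 .5 0 0 .075;0 0 .8 0 0 .075;0 0 .8 0 0 0' 0; python3 -m crank '0 0 .7 0 0 0;0 0 0 0 0 0;0 0 0 0 0 0;0 0 0 0 0 0;0 0 0 0 0 0' 0
python3 - <<'E'
from h import *
T=telemetry.sense();M=R.from_quat(T['tool_rot']).as_matrix();print(T['tcp_pos'],np.degrees(np.arctan2(M[1,0],M[0,0])),(M.T@(np.array([.510,-.330,.043])-T['tcp_pos'])/.04).round(3),T['finger_gap'])
s=shot('wrist','w3');cv2.imwrite('pics/w3c.png',s['image'][150:450,120:520,::-1])
E
```

```text
t: 1.75
tcp_pos: [0.51, -0.3308, 0.147]
tool_rot: [0.996, 0.086, 0.001, 0.001]
force: [0.2, 0.5, 1.4]
finger_gap: 0.503
gripper_force: 0.0
t: 2.25
tcp_pos: [0.511, -0.331, 0.1212]
tool_rot: [0.996, 0.087, 0.001, 0.001]
force: [-0.9, 0.6, 0.8]
finger_gap: 0.499
gripper_force: 0.0
[ 0.51100816 -0.33097234  0.12123134] 10.017030156643095 [-0.025 -0.034  1.956] 0.4994918488470091
```

View pics/w3c.png

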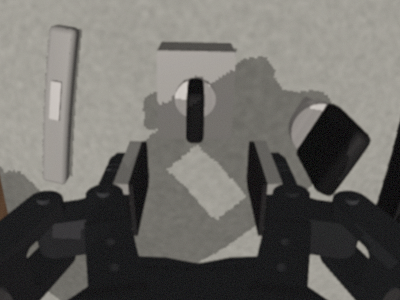

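The crop shows the bow at (195,110), midway between the pads and aligned with them, so I'll descend and grip.

```bash
python3 -m crank '0 -.03 .5 0 0 0;0 0 .5 0 0 0;0 0 .5 0 0 0;0 0 .4 0 0 0;0 0 0 0 0 0' 0; python3 -m crank '0 0 0 0 0 0;0 0 0 0 0 0;0 0 0 0 0 0;0 0 0 0 0 0;0 0 0 0 0 0' -1 60; python3 -m crank '0 0 0 0 0 0;0 0 0 0 0 0;0 0 0 0 0 0;0 0 -.5 0 0 0;0 0 -.7 0 0 0' -1 60
```

```text
t: 2.8
tcp_pos: [0.5092, -0.3279, 0.0422]
tool_rot: [0.996, 0.088, -0.001, -0.001]
force: [-0.1, -0.7, 0.3]
finger_gap: 0.498
gripper_force: 0.0
t: 3.3
tcp_pos: [0.5109, -0.3294, 0.0448]
tool_rot: [0.996, 0.087, 0.001, 0.001]
force: [-0.9, 0.3, 6.1]
finger_gap: 0.106
gripper_force: 59.4
t: 3.8
tcp_pos: [0.5089, -0.3278, 0.0904]
tool_rot: [0.996, 0.087, -0.001, -0.001]
force: [-0.4, 0.1, 0.5]
finger_gap: 0.11
gripper_force: 58.9
```

```bash
python3 -m crank '0 0 -.8 0 0 -.09;0 0 -.8 0 0 -.09;0 0 -.8 0 0 -.09;0 0 -.8 0 0 -.09;0 0 -.7 0 0 -.09' | head -2;for i in 1 2 3; do python3 -m crank '0 0 0 0 0 -.09;0 0 0 0 0 -.09;0 0 0 0 0 -.09;0 0 0 0 0 -.09;0 0 0 0 0 -.09'|head -3; done
python3 - <<'E'
from h import *
a=load('scene0');b=load('side0')
print('slot',onz(a,429.6,308,.068),onz(b,262.6,390,.068),tri(ray(a,429.6,308),ray(b,262.6,390)))
# deck corners
for s,box in((a,(300,240,480,370)),(b,(200,285,340,450))):
    g=s['image'].min(2);c=blobs((g>185).astype(np.uint8),box)[0];r=cv2.minAreaRect(c)
    h=cv2.convexHull(c);q=cv2.approxPolyDP(h,8,True)[:,0];P=np.array([onz(s,*p,.02)[:2] for p in q]);print(P.round(3).tolist())
T=telemetry.sense();M=R.from_quat(T['tool_rot']).as_matrix();print(T['q'],T['finger_gap'],np.degrees(np.arctan2(M[1,0],M[0,0])),(M.T@(np.array([.537,.231,.24])-T['tcp_pos'])/.04).round(3))
E
```

```text
t: 4.3
tcp_pos: [0.5099, -0.3286, 0.2491]
t: 4.8
tcp_pos: [0.5096, -0.3284, 0.2472]
tool_rot: [0.699, 0.716, -0.0, -0.0]
t: 5.3
tcp_pos: [0.5096, -0.3283, 0.2471]
tool_rot: [0.408, 0.913, 0.0, -0.0]
t: 5.8
tcp_pos: [0.5096, -0.3284, 0.2471]
tool_rot: [0.067, 0.998, 0.0, -0.0]
slot [0.54145886 0.23004902 0.068     ] [0.54119845 0.23071417 0.068     ] [0.54128772 0.23021597 0.06739854]
[[0.446, 0.275], [0.613, 0.31], [0.663, 0.022], [0.504, -0.011]]
[[0.674, 0.026], [0.504, -0.009], [0.443, 0.279], [0.613, 0.315]]
[-7.56487789e-01  4.85178866e-01  1.46328069e+00 -2.87716275e-05
  1.19392682e+00 -2.19412405e+00] 0.10840634109931617 172.37110586908383 [ 1.178 13.951  0.185]
```

```bash
for i in 1 2 3; do python3 -m crank '0 .94 0 0 0 0;0 .94 0 0 0 0;0 .94 0 0 0 0;0 .94 0 0 0 0;0 .94 0 0 0 0'|head -2; done; python3 -m crank '0 0 0 0 0 0;0 0 0 0 0 0;0 0 0 0 0 0;0 0 0 0 0 0;0 0 0 0 0 0'
python3 - <<'E'
from h import *
s=shot('wrist','w4');cv2.imwrite('pics/w4c.png',s['image'][:,:,::-1])
print(telemetry.sense()['tcp_pos'])
E
```

```text
t: 6.3
tcp_pos: [0.5357, -0.1409, 0.2473]
t: 6.8
tcp_pos: [0.5617, 0.0452, 0.2473]
t: 7.3
tcp_pos: [0.5878, 0.2313, 0.2472]
t: 7.8
tcp_pos: [0.5882, 0.2286, 0.2474]
tool_rot: [0.07, 0.998, -0.0, -0.0]
force: [-0.0, -0.2, -0.4]
finger_gap: 0.106
gripper_force: 58.9
[0.58822459 0.2287445  0.24745101]
```

View pics/w4c.png

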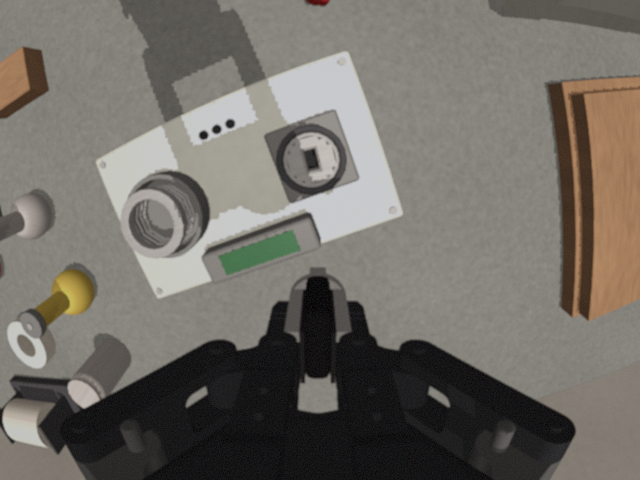

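The wrist view shows the key held in the fingers at (318,300), the switch slot at (312,158) and the ring at (160,215). Next I'll get the slot's centre and direction numerically.

```bash
python3 - <<'E'
from h import *
s=load('w4');g=s['image'].max(2)
for v in range(140,178,1): print(v,' '.join('%3d'%x for x in g[v,296:330]))
E
```

```text
140 126 128 137 158 177 187 190 192 192 192 191 193 191 193 193 193 192 194 193 195 194 193 188 187 191 195 195 195 192 182 175 178 177 167
141 128 127 135 159 180 188 191 192 192 193 193 192 192 193 193 193 193 193 193 194 195 194 193 194 194 194 196 196 192 177 163 164 174 177
142 125 127 132 148 171 187 190 191 191 192 193 193 193 193 193 192 192 194 192 193 193 195 195 195 195 196 197 198 194 177 152 144 159 173
143 127 128 128 138 162 184 192 191 193 193 192 192 193 193 192 194 192 193 194 194 195 196 195 196 197 196 197 196 195 184 159 137 148 169
144 124 127 125 136 163 186 190 192 193 192 190 193 193 193 193 195 194 195 194 192 194 196 195 197 195 194 194 195 194 190 176 160 163 177
145 125 127 127 135 162 185 191 191 191 192 193 192 193 193 192 192 192 189 185 182 187 191 194 193 194 194 194 194 194 193 189 183 185 188
146 126 128 127 136 164 186 194 192 192 193 191 192 192 188 184 183 179 173 168 165 173 187 192 194 193 193 192 192 192 192 192 190 192 195
147 126 126 125 134 159 180 188 188 188 187 183 181 177 174 167 160 156 148 145 147 162 182 191 193 192 190 190 192 192 
[... 3519 characters left out ...]

173 126 124 122 125 122 126 122 122 122 120 117 115 129 153 170 176 177 181 185 187 189 191 192 193 193 195 194 195 195 195 194 193 191 191
174 124 122 122 124 121 121 121 123 124 126 120 119 139 166 180 187 187 191 192 192 195 195 195 195 195 195 195 194 194 193 187 180 173 174
175 117 118 121 125 125 122 123 126 126 125 125 126 137 163 179 181 185 194 195 194 195 193 194 193 194 192 193 193 191 189 178 160 152 154
176 109 118 124 123 125 127 127 128 129 128 129 129 132 146 158 166 178 190 194 192 192 192 193 191 192 193 192 193 191 189 177 155 145 157
177 107 120 126 128 128 127 128 127 127 128 127 126 128 130 136 147 171 188 193 193 192 192 191 194 191 190 191 190 190 188 180 163 157 163
```

```bash
cat > slot.py <<'E'
from h import *
def slot(s,box,th=80,z=.066,fish=True):
    g=s['image'].max(2);c=blobs((g<th).astype(np.uint8),box,20)[0];r=cv2.minAreaRect(c)
    W=np.array([onz(s,*p,z,fish) for p in cv2.boxPoints(r)]);e=[W[1]-W[0],W[2]-W[1]];L=max(e,key=np.linalg.norm)
    return W.mean(0),[round(np.linalg.norm(x),4) for x in e],np.degrees(np.arctan(L[1]/L[0])),r
E
python3 - <<'E'
from slot import *
s=load('w4')
for th in(70,80,90):print(slot(s,(298,140,328,178),th))
w=slot(s,(298,140,328,178))[3][0]
a=load('scene0');b=load('side0')
for n,c,box in(('sc',a,(415,295,445,320)),('sd',b,(250,378,278,402))):
    g=c['image'].max(2);print(n,g[box[1]:box[3],box[0]:box[2]].min())
    try:
        for th in (90,120,140): print(slot(c,(box[0]+6,box[1]+5,box[2]-6,box[3]-5),th,.066,False))
    except Exception as e: print(e)
print('tri side/wrist',tri(ray(b,262.6,390),ray(s,*w,True)),'scene/wrist',tri(ray(a,429.6,308),ray(s,*w,True)))
T=telemetry.sense();M=R.from_quat(T['tool_rot']).as_matrix();print(T['tcp_pos'],np.degrees(np.arctan2(M[1,0],M[0,0])))
# key seen in hand: shoulder bright rows
g=s['image'].max(2)
for v in range(262,312,2): print(v,' '.join('%3d'%x for x in g[v,286:352:2]))
# where tool-frame points along key axis project (equidistant)
K=s['camera_matrix'];Mc=cv2.Rodrigues(np.array(s['rvec'],float))[0]
for dz in(.033,.009,.003,-.033):
  for dx in(-.015,-.008,0,.008,.015):
    p=T['tcp_pos']+M@np.array([dx,0,dz]);c=Mc@p+np.array(s['tvec']).ravel();t=np.arctan2(np.hypot(c[0],c[1]),c[2]);r=t*K[0,0];print(dz,dx,(K[0,2]+c[0]/np.hypot(c[0],c[1])*r).round(1),(K[1,2]+c[1]/np.hypot(c[0],c[1])*r).round(1))
E
```

```text
(array([0.53966739, 0.22932091, 0.066     ]), [np.float64(0.009), np.float64(0.016)], np.float64(5.719274570613384), ((310.8529357910156, 158.91177368164062), (18.190170288085938, 10.429031372070312), 75.96376037597656))
(array([0.53978503, 0.22922617, 0.066     ]), [np.float64(0.0097), np.float64(0.0166)], np.float64(5.725528430684006), ((310.76470947265625, 159.058837890625), (18.91777801513672, 11.156637191772461), 75.96376037597656))
(array([0.54000931, 0.22914191, 0.066     ]), [np.float64(0.0103), np.float64(0.0175)], np.float64(5.7322671341787155), ((310.7059020996094, 159.3235321044922), (19.887920379638672, 11.884245872497559), 75.96376037597656))
sc 12
list index out of range
sd 10
(array([0.54250927, 0.23026364, 0.066     ]), [np.float64(0.0101), np.float64(0.0182)], np.float64(8.187096611278202), ((262.1299743652344, 390.0899963378906), (9.899495124816895, 5.232590675354004), 8.13010311126709))
(array([0.54246626, 0.23028359, 0.066     ]), [np.float64(0.0111), np.float64(0.0188)], np.float64(6.790645708369423), ((262.1486511230469, 390.1081237792969), (10.192737579345703,
[... 3589 characters left out ...]
  7  13  16   9   4  14  10  18   4  15  11  15  23  58  83  83  84  84  84  84  58  24
310  38  77  83  83  84  83  81  69  26  15  20  19  16  14  12  12  16  18  15   1  17   6   8  17  53  83  84  81  82  86  83  56  24
0.033 -0.015 318.4 304.0
0.033 -0.008 318.4 292.2
0.033 0 318.4 278.1
0.033 0.008 318.4 263.6
0.033 0.015 318.3 250.6
0.009 -0.015 318.5 327.1
0.009 -0.008 318.5 314.2
0.009 0 318.5 298.8
0.009 0.008 318.5 282.8
0.009 0.015 318.4 268.3
0.003 -0.015 318.5 333.7
0.003 -0.008 318.5 320.5
0.003 0 318.5 304.8
0.003 0.008 318.5 288.4
0.003 0.015 318.5 273.5
-0.033 -0.015 318.7 383.3
-0.033 -0.008 318.7 368.7
-0.033 0 318.7 350.9
-0.033 0.008 318.7 331.9
-0.033 0.015 318.7 314.3
```

```bash
python3 -m crank '0 0 0 0 0 -.078;0 0 0 0 0 -.078;.6 .07 0 0 0 0;.6 .07 0 0 0 0;0 0 0 0 0 0'|head -3;python3 -m crank '0 0 .8 0 0 0;0 0 .8 0 0 0;0 0 .8 0 0 0;0 0 .6 0 0 0;0 0 0 0 0 0'|head -3
python3 - <<'E'
from h import *
T=telemetry.sense();M=R.from_quat(T['tool_rot']).as_matrix();print(T['tcp_pos'],T['force'],np.degrees(np.arctan2(M[1,0],M[0,0])),(M.T@(np.array([.540,.2295,.103])-T['tcp_pos'])/.04).round(3))
s=shot('wrist','w5')
cv2.imwrite('pics/w5c.png',cv2.resize(s['image'][180:340,220:420,::-1],None,fx=3,fy=3))
E
```

```text
t: 8.35
tcp_pos: [0.5363, 0.2298, 0.2471]
tool_rot: [-0.053, 0.999, -0.0, -0.002]
t: 8.85
tcp_pos: [0.5381, 0.2293, 0.1241]
tool_rot: [-0.053, 0.999, -0.001, -0.003]
[0.53809845 0.22929852 0.12410467] [-0.25719242 -0.20294064 -0.44441371] -173.9758722134363 [-0.051  0.     0.527]
```

View pics/w5c.png

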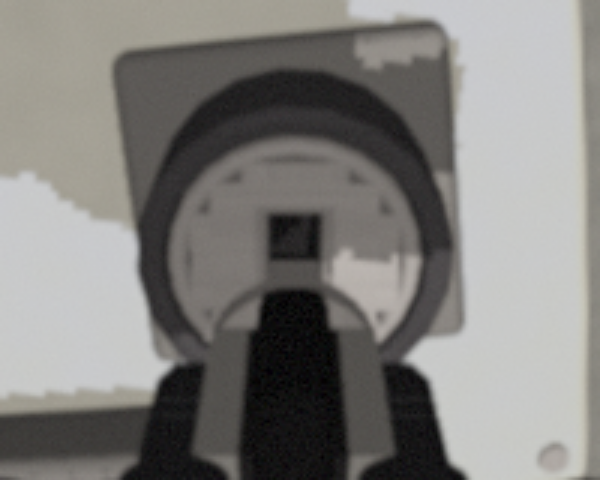

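The crop shows the blade centred sideways on the slot and square to it, with the slot's far throat edge at crop row 213 (image row 251). I'll check the fore-aft position by casting that edge's ray.

```bash
python3 - <<'E'
from h import *
s=load('w5');T=telemetry.sense();M=R.from_quat(T['tool_rot']).as_matrix()
g=s['image'].max(2);print(g[240:270,318])
for v,z in((251,.066),(248.5,.068)):
    p=onz(s,318.3,v,z,True);print(p,M.T@(p-T['tcp_pos']))
E
```

```text
[126 123 123 122 122 124 126 123 120 111  91  63  33  20  22  30  35  40
  42  42  40  40  38  45  37  32  48  72  83  86]
[0.53155167 0.22872893 0.066     ] [ 0.00786236 -0.00013263  0.06009508]
[0.5293977  0.22850044 0.068     ] [ 0.0100343  -0.00013423  0.05810147]
```

```bash
python3 -m crank '-.045 0 .2 0 0 0;0 0 .2 0 0 0;0 0 .2 0 0 0;0 0 .15 0 0 0;0 0 .1 0 0 0'; python3 -m crank '0 0 .1 0 0 0;0 0 .1 0 0 0;0 0 .1 0 0 0;0 0 .05 0 0 0;0 0 0 0 0 0'
```

```text
t: 9.4
tcp_pos: [0.5414, 0.2305, 0.0928]
tool_rot: [-0.053, 0.999, -0.0, -0.0]
force: [0.1, -0.2, 0.6]
finger_gap: 0.105
gripper_force: 58.9
t: 9.9
tcp_pos: [0.5416, 0.2306, 0.0791]
tool_rot: [-0.053, 0.999, 0.0, -0.0]
force: [-1.3, 0.0, -0.7]
finger_gap: 0.106
gripper_force: 59.1
```

```bash
python3 -m crank '0 0 .05 0 0 0;0 0 .03 0 0 0;0 0 0 0 0 0;0 0 0 0 0 0;0 0 0 0 0 0'; python3 -m crank '0 0 0 0 0 .09;0 0 0 0 0 .09;0 0 0 0 0 .09;0 0 0 0 0 .09;0 0 0 0 0 .09'
```

```text
t: 10.4
tcp_pos: [0.5417, 0.2306, 0.0786]
tool_rot: [-0.053, 0.999, 0.0, 0.001]
force: [-4.0, -0.6, 13.4]
finger_gap: 0.105
gripper_force: 61.4
t: 10.9
tcp_pos: [0.542, 0.2298, 0.0787]
tool_rot: [0.298, 0.955, -0.0, 0.001]
force: [-2.4, -4.0, 14.8]
finger_gap: 0.106
gripper_force: 61.2
```

```bash
python3 -m crank '0 0 0 0 0 .08;0 0 0 0 0 .08;0 0 0 0 0 .08;0 0 0 0 0 .08;0 0 0 0 0 .04'; python3 -m crank '0 0 0 0 0 .02;0 0 0 0 0 .01;0 0 0 0 0 0;0 0 0 0 0 0;0 0 0 0 0 0'; python3 - <<'E'
from h import *
T=telemetry.sense();M=R.from_quat(T['tool_rot']).as_matrix();print(T['ft_torque'],T['q'],np.degrees(np.arctan2(M[1,0],M[0,0])))
E
```

```text
t: 11.4
tcp_pos: [0.542, 0.2293, 0.0787]
tool_rot: [0.552, 0.834, -0.001, 0.001]
force: [-3.7, -5.2, 13.8]
finger_gap: 0.105
gripper_force: 61.2
t: 11.9
tcp_pos: [0.542, 0.2293, 0.0787]
tool_rot: [0.57, 0.822, -0.001, 0.001]
force: [-3.8, -4.6, 13.8]
finger_gap: 0.107
gripper_force: 61.2
[-0.90786376  0.52973784  0.00833032] [ 0.21160468  0.68803805  1.64521783 -0.00323157  0.80756275 -0.14464404] 110.53945749574297
```

```bash
python3 -m crank '0 0 0 0 0 .03;0 0 0 0 0 .03;0 0 0 0 0 0;0 0 0 0 0 0;0 0 0 0 0 0'; python3 - <<'E'
from h import *
T=telemetry.sense();M=R.from_quat(T['tool_rot']).as_matrix();print(T['ft_torque'],T['tau'][5],np.degrees(np.arctan2(M[1,0],M[0,0])))
E
```

```text
t: 12.4
tcp_pos: [0.5416, 0.2295, 0.0786]
tool_rot: [0.608, 0.794, -0.001, 0.001]
force: [-4.0, -4.9, 14.6]
finger_gap: 0.105
gripper_force: 61.3
[-0.81847176  0.69989024 -0.02293592] -0.02509072597604245 105.12824699599985
```

```bash
for i in 1 2; do python3 -m crank '0 0 0 0 0 .03;0 0 0 0 0 .03;0 0 0 0 0 0;0 0 0 0 0 0;0 0 0 0 0 0'|head -3; python3 - <<'E'
from h import *
T=telemetry.sense();M=R.from_quat(T['tool_rot']).as_matrix();print(T['ft_torque'],T['tau'][5],np.degrees(np.arctan2(M[1,0],M[0,0])))
E
done
```

```text
t: 12.9
tcp_pos: [0.5409, 0.2297, 0.0786]
tool_rot: [0.645, 0.764, -0.001, 0.0]
[-0.67424121  0.86067325  0.01032843] -0.02470277133397758 99.71891253620281
t: 13.4
tcp_pos: [0.5407, 0.2299, 0.0786]
tool_rot: [0.679, 0.734, -0.001, 0.0]
[-0.55358966  1.00224043  0.17933087] 0.2746879030019045 94.39960242042582
```

```bash
python3 -m crank '0 0 0 0 0 0;0 0 0 0 0 0;0 0 0 0 0 0;0 0 0 0 0 0;0 0 -.3 0 0 0' 0|head -2; python3 -m crank '0 0 -.7 0 0 0;0 0 -1 0 0 0;0 0 -1 0 0 0;0 0 -1 0 0 0;0 0 0 0 0 0'
python3 - <<'E'
from h import *
s=shot('wrist','w6');shot('scene','scene1');shot('side','side1')
T=telemetry.sense();M=R.from_quat(T['tool_rot']).as_matrix();print(T['q'],T['tcp_pos'],M[:,0])
g=s['image'].max(2);z=.068-.024+.066
for c in blobs((g<60).astype(np.uint8),(200,150,440,330),100):
    r=cv2.minAreaRect(c);W=np.array([onz(s,*p,z,True) for p in cv2.boxPoints(r)]);e=[W[1]-W[0],W[2]-W[1]];L=max(e,key=np.linalg.norm)
    print(cv2.contourArea(c),np.round(r[0],1),np.round(r[1],1),W.mean(0).round(4),np.degrees(np.arctan2(L[1],L[0])).round(1))
cv2.imwrite('pics/w6c.png',s['image'][:,:,::-1])
E
```

```text
t: 13.9
tcp_pos: [0.5403, 0.2302, 0.0868]
t: 14.4
tcp_pos: [0.5456, 0.2316, 0.2433]
tool_rot: [0.68, 0.733, 0.006, 0.004]
force: [0.8, 0.9, 0.1]
finger_gap: 0.501
gripper_force: 0.0
[2.12784292e-01 4.72067435e-01 1.52212001e+00 1.65411702e-05
 1.14772316e+00 1.38073614e-01] [0.54105366 0.23046308 0.23623372] [-7.46344258e-02  9.97210961e-01 -2.88244341e-05]
677.0 [302.2 227.7] [43.7 47.2] [0.5356 0.2297 0.11  ] 23.2
410.5 [259.7 310.7] [17.  37.9] [0.5039 0.1547 0.11  ] 86.4
386.5 [377.  309.5] [18. 39.] [0.6031 0.1624 0.11  ] 97.5
298.0 [232.8 316.3] [12.1 31.6] [0.4805 0.1471 0.11  ] 69.5
282.5 [401.9 316.2] [31.9 11.9] [0.6262 0.1568 0.11  ] -61.0
134.5 [308.5 186.5] [55. 17.] [0.5382 0.2624 0.11  ] 4.0
```

View pics/w6c.png

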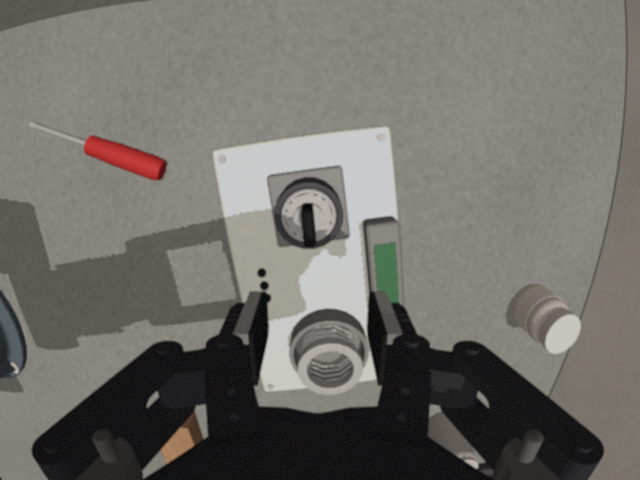

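The wrist view shows the key standing in the switch at (307,225), its bow along tool x, and the sprung ring at (331,366). Now I'll measure the bow's yaw, the ring and the flask.

```bash
python3 - <<'E'
from h import *
s=load('w6');g=s['image'].max(2)
c=blobs((g<38).astype(np.uint8),(294,198,322,250),40)[0];r=cv2.minAreaRect(c);W=np.array([onz(s,*p,.105,True) for p in cv2.boxPoints(r)]);e=[W[1]-W[0],W[2]-W[1]];L=max(e,key=np.linalg.norm)
print('bow',r,np.degrees(np.arctan2(L[1],L[0])),W.mean(0),np.linalg.norm(L))
for n in('scene','side'):
    q=load(n+'0');P=cloud(q)
    def sel(c,rad,z0,z1):
        m=(np.hypot(P[...,0]-c[0],P[...,1]-c[1])<rad)&(P[...,2]>z0)&(P[...,2]<z1);X=P[m];return X
    X=sel((.545,-.13),.05,.110,.125);print(n,'cap',len(X),X.mean(0),np.median(X[:,2]),(X.min(0)+X.max(0))/2,np.ptp(X,axis=0))
    X=sel((.573,.072),.05,.074,.084);print(n,'ring',len(X),np.median(X[:,2]),(X.min(0)+X.max(0))/2,np.ptp(X,axis=0))
    Xt=X[X[:,2]>.076]; A=np.c_[2*Xt[:,:2],np.ones(len(Xt))]
    # cap-top/ring-top circles by rays on image
    for nm,cen,zz in(('cap',(.545,-.13),.117),('ring',(.573,.072),.078)):
        u,v=proj(q,[*cen,zz]);print(nm,'expected px',u.round(1),v.round(1))
# ring circles in wrist: bright annulus
m=((g>115)).astype(np.uint8);m2=np.zeros_like(m);m2[330:405,285:375]=g[330:405,285:375]
h=cv2.HoughCircles(cv2.resize(m2[330:405,285:375],None,fx=4,fy=4,interpolation=cv2.INTER_CUBIC),cv2.HOUGH_GRADIENT,1,5,param1=80,param2=25,minRadius=60,maxRadius=170)
if h is not None:
  for a in h[0][:6]:
    u,v=a[0]/4+285,a[1]/4+330;print('hough',u,v,a[2]/4,onz(s,u,v,.078,True))
E
```

```text
bow ((308.1712341308594, 225.06141662597656), (42.476219177246094, 11.117690086364746), 85.76361083984375) -81.83569426524873 [0.54011943 0.23082556 0.105     ] 0.03448985341615712
scene cap 121 [ 0.54587318 -0.13383748  0.11703868] 0.11695642677818303 [ 0.54425634 -0.13368653  0.11669792] [0.0356644  0.03216966 0.01266081]
scene ring 244 0.07828649002710886 [0.57571105 0.07256692 0.07882911] [0.07019993 0.06671701 0.00929719]
cap expected px 311.1 230.9
ring expected px 370.0 284.0
side cap 180 [ 0.54530175 -0.13076438  0.11713008] 0.11758577153035704 [ 0.54593591 -0.13214225  0.11625199] [0.03199012 0.03348721 0.01168129]
side ring 445 0.07846844553596422 [0.57466445 0.07367616 0.07887111] [0.06736071 0.06800483 0.00970834]
cap expected px 320.6 228.0
ring expected px 276.4 311.7
hough 328.375 346.375 41.2 [0.56805334 0.10241716 0.078     ]
hough 329.375 347.375 40.125 [0.56914411 0.10127697 0.078     ]
hough 327.875 348.125 39.3 [0.56774417 0.10029135 0.078     ]
hough 326.875 349.125 38.425 [0.56686129 0.09902947 0.078     ]
hough 326.125 350.375 37.0 [0.56624906 0.09747435 0.078     ]
hough 329.875 349.625 40.7 [0.56988025 0.09859621 0.078     ]
```

```bash
for i in 1 2; do python3 -m crank '0 0 0 0 0 .094;0 0 0 0 0 .094;0 0 0 0 0 .094;0 0 0 0 0 .094;0 0 0 0 0 .094' .5|head -3; done; python3 -m crank '0 0 0 0 0 .09;0 0 0 0 0 .02;0 .9 0 0 0 0;0 .9 0 0 0 0;0 .9 0 0 0 0'|head -3
python3 -m crank '0 .9 0 0 0 0;0 .9 0 0 0 0;0 .9 0 0 0 0;0 .9 0 0 0 0;0 0 0 0 0 0'|head -3
python3 - <<'E'
from h import *
T=telemetry.sense();M=R.from_quat(T['tool_rot']).as_matrix();print(T['tcp_pos'],np.degrees(np.arctan2(M[1,0],M[0,0])),(M.T@(np.array([.5455,-.1325,.068])-T['tcp_pos'])/.04).round(3))
s=shot('wrist','w7')
g=s['image'].max(2)
# predicted pixel of cap top centre
K=s['camera_matrix'];Mc=cv2.Rodrigues(np.array(s['rvec'],float))[0];c=Mc@np.array([.5455,-.1325,.117])+np.array(s['tvec']).ravel();h=np.hypot(*c[:2]);t=np.arctan2(h,c[2])*K[0,0];print('cap px',K[0,2]+c[0]/h*t,K[1,2]+c[1]/h*t)
E
```

```text
t: 15.05
tcp_pos: [0.5402, 0.2302, 0.2338]
tool_rot: [0.9, 0.435, -0.002, -0.001]
t: 15.55
tcp_pos: [0.5402, 0.2302, 0.2338]
tool_rot: [0.997, 0.081, -0.002, 0.0]
t: 16.05
tcp_pos: [0.5396, 0.1217, 0.2339]
tool_rot: [1.0, -0.001, -0.002, 0.0]
t: 16.55
tcp_pos: [0.5399, -0.0253, 0.2342]
tool_rot: [1.0, -0.004, -0.002, 0.0]
[ 0.53989279 -0.02527283  0.23424135] -0.5068454038890334 [0.178 2.677 4.157]
cap px 457.7931865510938 223.66634095356875
```

```bash
python3 -m crank '.06 .9 0 0 0 0;.06 .9 0 0 0 0;.06 .88 0 0 0 0;0 0 0 0 0 0;0 0 0 0 0 0'|head -2
python3 - <<'E'
from h import *
s=shot('wrist','w8');T=telemetry.sense();M=R.from_quat(T['tool_rot']).as_matrix()
P=[.5455,-.1325,.117]
K=s['camera_matrix'];Mc=cv2.Rodrigues(np.array(s['rvec'],float))[0];c=Mc@np.array(P)+np.array(s['tvec']).ravel();h=np.hypot(*c[:2]);t=np.arctan2(h,c[2])*K[0,0];u,v=K[0,2]+c[0]/h*t,K[1,2]+c[1]/h*t;print('cap px',u,v)
u0,v0=int(u)-45,int(v)-45;q=cv2.cvtColor(s['image'],cv2.COLOR_RGB2GRAY)[v0:v0+90,u0:u0+90]
for a in cv2.HoughCircles(cv2.resize(q,None,fx=4,fy=4,interpolation=cv2.INTER_CUBIC),cv2.HOUGH_GRADIENT,1,8,param1=80,param2=20,minRadius=60,maxRadius=150)[0][:5]:
    print(a/4+[u0,v0,0],onz(s,a[0]/4+u0,a[1]/4+v0,.117,True))
print(T['tcp_pos'],(M.T@(np.array([.5455,-.1325,.068])-T['tcp_pos'])/.04).round(3),T['finger_gap'])
cv2.imwrite('pics/w8c.png',cv2.resize(s['image'][150:450,120:520,::-1],None,fx=2,fy=2))
E
```

```text
t: 17.1
tcp_pos: [0.5467, -0.1278, 0.2349]
cap px 323.87397205997036 233.1733888706582
[325.875      234.625       20.85000038] [ 0.54438353 -0.13396554  0.117     ]
[326.375      216.125       15.64999962] [ 0.55833524 -0.13431984  0.117     ]
[325.375      231.375       18.02499962] [ 0.54686473 -0.13359809  0.117     ]
[326.875      229.375       15.22500038] [ 0.5483788  -0.13469232  0.117     ]
[ 0.54661692 -0.1270902   0.23502276] [-0.016  0.144  4.175] 0.7512087518560774
```

View pics/w8c.png

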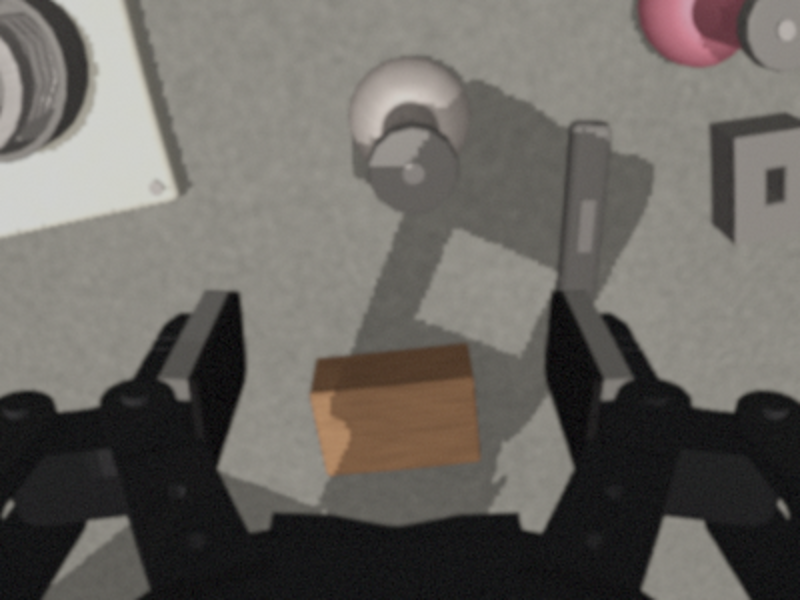

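The crop shows the grey flask's cap at (414,173), image (327,237), inside the fingers' sweep but slightly right of middle. I'll shift 6 mm and descend onto the neck.

```bash
python3 -m crank '-.05 .16 0 0 0 0;0 0 .8 0 0 0;0 0 .8 0 0 0;0 0 .8 0 0 0;0 0 .8 0 0 0' .5;python3 -m crank '0 0 .8 0 0 0;0 0 .17 0 0 0;0 0 0 0 0 0;0 0 0 0 0 0;0 0 0 0 0 0'; python3 -m crank '0 0 0 0 0 0;0 0 0 0 0 0;0 0 0 0 0 0;0 0 0 0 0 0;0 0 0 0 0 0' -1 100;python3 -m crank '0 0 0 0 0 0;0 0 0 0 0 0;0 0 -.3 0 0 0;0 0 -.7 0 0 0;0 0 -.5 0 0 0' -1 100
```

```text
t: 17.65
tcp_pos: [0.5453, -0.1339, 0.1072]
tool_rot: [1.0, -0.001, 0.0, 0.0]
force: [-0.3, 0.5, 0.4]
finger_gap: 0.75
gripper_force: 0.0
t: 18.15
tcp_pos: [0.5466, -0.1354, 0.0711]
tool_rot: [1.0, -0.002, 0.002, 0.001]
force: [-0.4, -0.1, 0.1]
finger_gap: 0.75
gripper_force: 0.0
t: 18.65
tcp_pos: [0.5462, -0.1353, 0.0706]
tool_rot: [1.0, -0.002, 0.001, 0.0]
force: [-0.2, 0.0, 6.1]
finger_gap: 0.351
gripper_force: 97.9
t: 19.15
tcp_pos: [0.5453, -0.1351, 0.1307]
tool_rot: [1.0, -0.002, 0.0, 0.0]
force: [0.2, -0.7, -2.9]
finger_gap: 0.35
gripper_force: 98.8
```

```bash
python3 -m crank '0 0 -.8 0 0 0;0 0 -.8 0 0 0;0 0 -.4 0 0 0;0 0 0 0 0 0;0 0 0 0 0 0'|head -3
python3 - <<'E'
from h import *
T=telemetry.sense();t=T['tcp_pos'];print(t,T['finger_gap'],T['force'])
from scipy.optimize import least_squares
for n in('scene','side'):
    s=shot(n,n+'2');P=cloud(s);I=s['image'].astype(int)
    m=(np.hypot(P[...,0]-t[0],P[...,1]-t[1])<.045)&(P[...,2]<t[2]-.018)&(P[...,2]>t[2]-.085)&((I.max(2)-I.min(2))<40)
    X=P[m]
    f=least_squares(lambda p:np.linalg.norm(X-p,axis=1)-.03,[*t[:2],t[2]-.045],loss='soft_l1',f_scale=.002).x
    print(n,len(X),'ball centre-TCP',(f-t).round(4),'res',np.abs(np.linalg.norm(X-f,axis=1)-.03).mean().round(4),'lowest',X[:,2].min()-t[2])
E
```

```text
t: 19.65
tcp_pos: [0.5448, -0.1348, 0.2093]
tool_rot: [1.0, -0.002, -0.0, -0.0]
[ 0.54481935 -0.13484839  0.20931618] 0.34981792928314437 [ 9.95015600e-04  3.12107143e-01 -1.98302341e+00]
scene 309 ball centre-TCP [-0.0024 -0.0005 -0.0463] res 0.0015 lowest -0.059328288109436134
side 540 ball centre-TCP [-0.0002  0.0009 -0.0468] res 0.0011 lowest -0.06488407742847493
```

```bash
python3 -m crank '.15 -.9 0 0 0 0;.15 -.9 0 0 0 0;.15 -.9 0 0 0 0;.15 -.9 0 0 0 0;.15 -.9 0 0 0 0'|head -2;python3 -m crank '.03 -.7 0 0 0 0;0 0 0 0 0 0;0 0 0 0 0 0;0 0 0 0 0 0;0 0 0 0 0 0'|head -3
python3 - <<'E'
from h import *
T=telemetry.sense();t=T['tcp_pos'];M=R.from_quat(T['tool_rot']).as_matrix();print(t,(M.T@(np.array([.576,.073,.15])-t)/.04).round(3))
for n in('scene','side'):
    s=shot(n,n+'3');P=cloud(s)
    m=(np.hypot(P[...,0]-.575,P[...,1]-.073)<.045)&(P[...,2]<.084)&(P[...,2]>.074);X=P[m]
    print(n,len(X),((X.min(0)+X.max(0))/2).round(4),np.ptp(X,axis=0).round(3))
E
```

```text
t: 20.25
tcp_pos: [0.5752, 0.0462, 0.2075]
t: 20.75
tcp_pos: [0.5772, 0.0716, 0.2089]
tool_rot: [1.0, -0.003, -0.0, 0.0]
[0.57723633 0.07157355 0.20885924] [-0.03  -0.036  1.472]
scene 184 [0.5763 0.072  0.079 ] [0.066 0.067 0.01 ]
side 394 [0.5748 0.0744 0.0788] [0.067 0.067 0.01 ]
```

```bash
python3 -m crank '-.03 -.03 .4 0 0 0;0 0 .4 0 0 0;0 0 .4 0 0 0;0 0 .2 0 0 0;0 0 .1 0 0 0';python3 -m crank '0 0 .1 0 0 0;0 0 .1 0 0 0;0 0 0 0 0 0;0 0 0 0 0 0;0 0 0 0 0 0'
```

```text
t: 21.35
tcp_pos: [0.5759, 0.0735, 0.1486]
tool_rot: [1.0, -0.002, -0.001, -0.0]
force: [-0.2, -0.6, -2.1]
finger_gap: 0.349
gripper_force: 99.1
t: 21.85
tcp_pos: [0.5767, 0.0738, 0.1421]
tool_rot: [1.0, -0.002, 0.001, 0.0]
force: [-0.1, -1.9, 1.5]
finger_gap: 0.353
gripper_force: 99.0
```

```bash
python3 -m crank '0 0 .1 0 0 0;0 0 .1 0 0 0;0 0 .1 0 0 0;0 0 .1 0 0 0;0 0 .05 0 0 0';python3 -m crank '0 0 .02 0 0 0;0 0 0 0 0 0;0 0 0 0 0 0;0 0 0 0 0 0;0 0 0 0 0 0'
```

```text
t: 22.35
tcp_pos: [0.5767, 0.0737, 0.1238]
tool_rot: [1.0, -0.002, 0.001, 0.0]
force: [-0.5, -1.9, 9.5]
finger_gap: 0.348
gripper_force: 98.6
t: 22.85
tcp_pos: [0.5769, 0.0737, 0.1235]
tool_rot: [1.0, -0.002, 0.001, 0.0]
force: [-1.8, -2.3, 10.2]
finger_gap: 0.351
gripper_force: 98.6
```

```bash
python3 - <<'E'
from h import *
from scipy.optimize import least_squares
t=telemetry.sense()['tcp_pos'];print(t)
for n in('scene','side'):
    s=shot(n,n+'4');P=cloud(s)
    c=np.array([.5755,.073])
    m=(np.hypot(P[...,0]-c[0],P[...,1]-c[1])<.036)&(P[...,2]<t[2]-.018);X=P[m]
    b=X[X[:,2]>t[2]-.045];f=least_squares(lambda p:np.linalg.norm(b-p,axis=1)-.03,[*t[:2],t[2]-.046],loss='soft_l1',f_scale=.002).x
    r=X[(np.hypot(X[:,0]-c[0],X[:,1]-c[1])>.027)&(X[:,2]<.085)]
    print(n,'ball-TCP',(f-t).round(4),'ring/cup z pct',np.percentile(r[:,2],[10,50,90]).round(4))
    k=P[(np.hypot(P[...,0]-.541,P[...,1]-.23)<.02)&(P[...,2]>.095)];print(' key top',len(k),np.percentile(k[:,2],95).round(4),((k.min(0)+k.max(0))/2).round(4),np.ptp(k,axis=0).round(3))
E
```

```text
[0.57694451 0.07372376 0.12353772]
scene ball-TCP [-0.002  -0.0002 -0.0464] ring/cup z pct [0.027  0.0571 0.0813]
 key top 74 0.1138 [0.5418 0.2282 0.1047] [0.017 0.03  0.019]
side ball-TCP [-0.0002  0.0009 -0.0459] ring/cup z pct [0.0339 0.0588 0.081 ]
 key top 122 0.1132 [0.5416 0.2309 0.1056] [0.013 0.029 0.021]
```

```bash
python3 -c "
from station import manip
print(manip.sign_off())"
```

```text
the job is handed in; nothing more can be done
None
```

The job is handed in: the key is fully in the switch and turned clockwise until the torque rose at the stop, and the arm is still pressing the flask upright in the ring, about 19 of 24 mm down. No verdict came back.

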